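# Seat a gauge probe in the clear well of a dry-block heater

### The arm

A 6-joint arm with a two-finger parallel gripper is mounted at the origin on the work surface. World frame = base frame: x ahead of the robot, y to its left, z up, the work surface at z = 0. Lengths are in m, angles in rad, forces in N, time in s.
With the tool pointing down it reaches from about 0.25 to 0.775 m from the base axis. Payload 4 kg.
Tool frame: the origin (TCP) lies midway between the tips of the shut fingers; the grasp point (between the pads) lies 19 mm behind it (manip.grasp_offset is the distance from the TCP to the grasp point, in m); z points along the fingers, y is the line along which they close (so a half turn about z gives the same grasp; the last joint's range is limited). The gripper opens to 94 mm and grips with 3 to 60 N. Pads are 16 mm wide; open, the fingers measure 119 mm over their backs; the gripper's body (75 mm by 177 mm) begins 78 mm behind the grasp point.
Start: joints at [-1.364, 0.087, 1.371, -0, 1.684, -0.103], TCP at [0.168, -0.524, 0.206] pointing down, gripper open.
Joint ranges: [-3.1, 3.1], [-0.76, 2.03], [0.27, 2.55], [-1.08, 4.22], [0.17, 2.65], [-2.57, 2.57]. Speed limits (rad/s): [2.79, 2.79, 3.14, 3.14, 3.14, 3.14].

### API

Orientations are given as a rotation vector (axis times angle).
In Python, from rig import manip, camrig gives the robot as it stands (manip), with the cameras (camrig).
- The arm moves only by the shell command python3 inch.py 'ROWS' [OPENING] [FORCE]. ROWS is rows parted by semicolons, their numbers by spaces, 1 to 5 of them, each of 4 numbers: dx, dy, dz in m, then a turn about the tool's z in rad; each row shifts and turns the commanded pose from where the row before left it, along the tool's axes as they then stand; what a row does not reach is not made up. A row lasts 1/12 s, in which the tool goes at most 0.0417 m and 0.125 rad, less where a joint would pass 70% of its speed; a pose out of reach is approached as far as the arm can. OPENING is the finger opening in m, set as the command begins (- or left out keeps the last). The fingers move at their own pace and stop on an object; FORCE is the grip in N (left out, the last holds). Time passes only in rows, so rows that do not move let the fingers close. It prints the time, the measured TCP pose, the force, the opening and the grip force at its end.
- manip.get_obs(): the state, without advancing time (a new reading comes with each control period).
- camrig.camera(name): name is "scene" or "top" or "wrist"; returns the picture (400x640x3 uint8, blue, green, red); there is no depth.
- camrig.camera_model(name): a dict with "vertical_fov" (degrees; the focal length in pixels is half the picture's height over the tangent of half this angle, whatever the lens; pixels are square), "cx", "cy" (the principal point, pixels), "rvec" (rotation vector, rad) and "tvec" (3), from world to camera coordinates, as OpenCV has them; the wrist camera has in their place "hand_eye" (4x4, takes a point from camera to tool coordinates, whose origin is the TCP and whose axes are the flange's). Camera axes: x right, y down, z forward; pixel columns grow to the right and rows downward; lengths in m; the calibration is good to about 2 mm. A picture is of the moment at which its call begins: read the wrist's pose just before it. camera_model takes no time and is no camera call.
- manip.job_done(): hands the job in; it is judged then, once.
The state is a dict: "t": time; "qpos": joint angles; "dq": joint speeds; "joint_efforts": joint torques, N m; "ee_pos": TCP position; "tcp_rot": TCP orientation; "force": force on the tool from outside, world axes, zero at the start; "moment": the same for the moment, N m; "finger_gap": finger opening in m; "grip_force": force on a finger pad.
Only numpy, scipy, OpenCV 4.12 (cv2) and the standard library are available. Lean on these libraries where they do the work, as an engineer would, in place of code of your own. Each camera call takes 0.05 s, during which the arm holds its last target. There are 200 camera calls.

### The job

Take the steel gauge probe out of its stand and leave it standing, let go, in the clear one of the heater's two wide wells, pushed in past the rubber grip until it rests on the bottom. One of the two wells has something stuck in it: there the probe bottoms with the dark mark on its rod still standing clear above the heater's metal block, while in the clear well the mark goes down out of sight. Press gently, never with more than about 25 N, and leave everything else on the bench where it is.

Things in the scene. Friction and masses are not known exactly. Their poses are not given: they have to be found in the camera images.
- probe: Gauge probe, about 100 g: steel rod 12 mm in diameter, 105 mm long, its lowest 10 mm tapering to an 8 mm flat tip; on top a square grey grip 20 x 20 mm, 105 to 150 mm above the tip. Dark band (the mark) 3 mm wide round the rod, centred 68 mm above the tip. Origin at the tip, z up to the grip, x and y square to the grip's faces. Starts upright, loose, sunk 45 mm into the stand.
- stand: Probe stand: a fixed grey block 70 x 70 mm, 50 mm high, on a 90 x 90 x 4 mm foot, with one upright hole 16 mm wide and 45 mm deep in its middle. Origin on the table under the hole's axis.
- heater: Dry-block heater, fixed: cream housing 240 (x) x 220 (y) mm, 103 mm high, round an aluminium block 70 x 170 mm whose top face is 110 mm above the table. Origin on the table under the housing's centre; x away from the robot, y to its left. The block has two wide wells 100 mm apart; the nine 8 mm sample holes between them are too small for the probe.
- well_left (a point): Centre of the left (+y) wide well's mouth, at the block's top face: upright blind hole 15 mm wide. Two sprung rubber pads 8 to 16 mm down grip the probe: 5 to 10 N to push past, then 4 to 7 N of drag while sliding, in or out, that fades when you stop; the bottom, a stiff rubber cushion (4 N/mm, 6 mm of give), is felt as a further steep rise.
- well_right (a point): Centre of the mouth of the right (-y) wide well, at the block's top face; built as the left one. Depth from the face down to the cushion: 72 to 90 mm in the clear well, 38 to 54 mm in the blocked one; either of the two may be the blocked one.
- vial_0: Bystander: white plastic vial 32 mm wide, 55 mm tall, loose; origin at the middle of its underside. Leave it alone.
- vial_1: Bystander: white plastic vial 36 mm wide, 70 mm tall, loose; origin at the middle of its underside. Leave it alone.
- vial_2: Bystander: white plastic vial 32 mm wide, 60 mm tall, loose; origin at the middle of its underside. Leave it alone.
- rack_0: Bystander: tube rack 100 x 60 mm, 45 mm high, tubes to 61 mm, loose; origin at the middle of its underside. Leave it alone.
- rack_1: Bystander: tube rack 100 x 60 mm, 45 mm high, tubes to 61 mm, loose; origin at the middle of its underside. Leave it alone.
- tipbox: Bystander: box of pipette tips 120 x 80 mm, 56 mm high, loose; origin at the middle of its underside. Leave it alone.
- scoop: Bystander: steel scoop, spoon-shaped, 170 mm long, lying flat, loose; origin at the middle of its underside. Leave it alone.

How it is judged:
At the end, for the whole second after the job is handed in: The probe stands released and still in the clear well, its tip within 2 mm of the well's bottom and 4 mm of its axis, within 7 degrees of upright, the mark below the block's top face (horizontal distance between probe_tip and floor_clear_top below 0.004 m and z of probe_tip in the frame of floor_clear_top below 0.002 m and angle between probe's own z axis and vertical below 0.12 rad and linear speed of probe below 0.01 m/s and contact force between the fingers and probe below 0.1 N); the robot touches nothing.
It fails at once if the probe is pressed against the bottom of a well, the heater, the stand or the bench with more than 35 N (contact force between probe and floor_clear above 35 N or contact force between probe and floor_blocked above 35 N or contact force between probe and heater above 35 N or contact force between probe and stand above 35 N or contact force between probe and table above 35 N).
It fails at once if something else on the bench is shifted by more than 20 mm (distance of any of vial_0, vial_1, vial_2, rack_0, rack_1, tipbox, scoop from where it was at the start of the episode above 0.02 m).
It also fails if it takes over 62 s, if anything falls off the work surface, if the arm or the gripper's body presses on something with over 40 N, if the wrist force passes 120 N, or if a joint passes its speed limit or range.

## Working session

There is one attempt and no reset: what is moved stays moved. The work goes in short steps, Python scripts to look and compute and a shell command to move; the robot and the scene stay as the last step left them, time stands still between calls to the robot, and variables do not carry over. Pictures are saved under pics/ and viewed, at most 10 in all, crops included, and the job is handed in when it is done.

```bash
mkdir -p pics; ls
python3 - <<'E'
from rig import manip, camrig
import cv2
for n in("scene","top"):
    cv2.imwrite(f"pics/{n}0.png",camrig.camera(n))
for n in("scene","top","wrist"): print(n,camrig.camera_model(n))
print(manip.get_obs(),manip.grasp_offset)
E
```

```text
inch.py
pics
rig.py
scene {'vertical_fov': 47.76642118379637, 'cx': 321.7949995034311, 'cy': 200.92081478948091, 'rvec': array([ 2.11863424,  1.32640034, -0.46455562]), 'tvec': array([-0.29296308, -0.29768254,  1.53730037])}
top {'vertical_fov': 52.29049024108362, 'cx': 317.87689308390617, 'cy': 204.54241121563015, 'rvec': array([ 2.12237963, -2.09152949,  0.23149283]), 'tvec': array([0.07362176, 0.542858  , 1.34308967])}
wrist {'vertical_fov': 67.66349942786698, 'cx': 315.25643359727826, 'cy': 199.84051695193466, 'hand_eye': array([[-8.08812384e-05, -9.65210338e-01, -2.61474660e-01,
         7.67345718e-02],
       [ 9.99999994e-01, -5.87587401e-05, -9.24246143e-05,
        -3.44422818e-04],
       [ 7.38452716e-05, -2.61474666e-01,  9.65210337e-01,
        -1.79013961e-01],
       [ 0.00000000e+00,  0.00000000e+00,  0.00000000e+00,
         1.00000000e+00]])}
{'t': 0.1, 'qpos': array([-1.36407586e+00,  8.78749547e-02,  1.37204579e+00, -4.46589462e-06,
        1.68357342e+00, -1.03125079e-01]), 'dq': array([ 6.94766426e-04, -1.95172895e-03, -3.95400546e-03, -6.87758634e-05,
        2.59657425e-03,  2.66295611e-04]), 'joint_efforts': array([ 2.11079350e-03, -3.41253018e+01, -3.03301120e+01,  7.19434186e-02,
        3.04389792e-02, -1.01359753e-04]), 'ee_pos': array([ 0.16758619, -0.52335705,  0.20445364]), 'tcp_rot': array([-3.10209134e+00, -4.84465929e-01,  1.61508565e-04]), 'force': array([0.27595908, 0.11260537, 0.170452  ]), 'moment': array([0.02374362, 0.03163629, 0.01516978]), 'grip_force': 0.0, 'finger_gap': 0.09389628394261512} 0.0188
```

View pics/scene0.png

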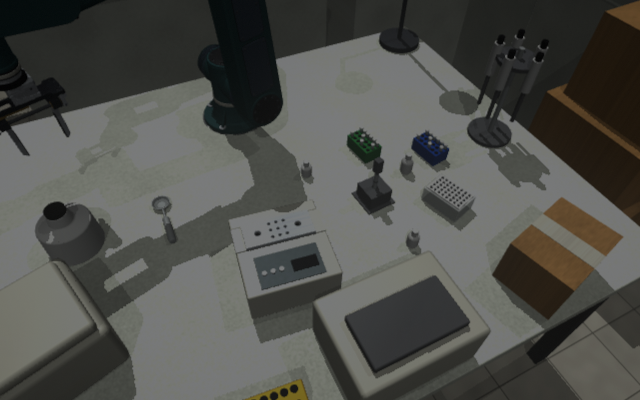

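View pics/top0.png

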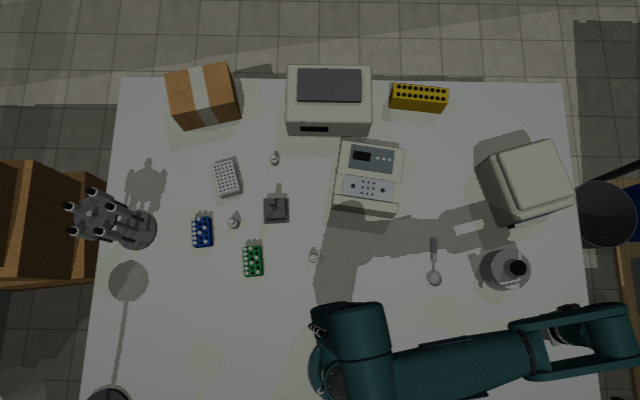

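The scene view shows the stand with the probe at about (375,190) and the heater at (285,250). In the top view the stand is at (276,208), the heater at (368,180), and its wells at about (348,182) and (388,190). I'll zoom in on both.

```bash
cat > h.py <<'E'
import numpy as np, cv2
from scipy.spatial.transform import Rotation as R
from rig import manip, camrig
def cam(n,obs=None):
    m=camrig.camera_model(n); f=200/np.tan(np.radians(m["vertical_fov"])/2)
    if n=="wrist":
        T=np.eye(4);T[:3,:3]=R.from_rotvec(obs["tcp_rot"]).as_matrix();T[:3,3]=obs["ee_pos"]
        T=T@m["hand_eye"]; return f,m,T[:3,:3],T[:3,3]
    Rc=R.from_rotvec(m["rvec"]).as_matrix(); return f,m,Rc.T,-Rc.T@m["tvec"]
def ray(n,px,obs=None):
    f,m,Rw,c=cam(n,obs); d=Rw@np.array([(px[0]-m["cx"])/f,(px[1]-m["cy"])/f,1]); return c,d
def plane(n,px,z,obs=None):
    c,d=ray(n,px,obs); return c+d*(z-c[2])/d[2]
def proj(n,p,obs=None):
    f,m,Rw,c=cam(n,obs); q=Rw.T@(np.array(p)-c); return q[:2]/q[2]*f+[m["cx"],m["cy"]]
def two(n1,p1,n2,p2):
    a,d=ray(n1,p1);b,e=ray(n2,p2)
    s=np.linalg.lstsq(np.c_[d,-e],b-a,rcond=None)[0]; P,Q=a+s[0]*d,b+s[1]*e
    return (P+Q)/2,np.linalg.norm(P-Q)
def to_tool(target,obs):
    return R.from_rotvec(obs["tcp_rot"]).as_matrix().T@(np.array(target)-obs["ee_pos"])
E
python3 - <<'E'
from h import *
t=cv2.imread("pics/top0.png");s=cv2.imread("pics/scene0.png")
r=lambda im,x,y,w,h,k:cv2.resize(im[y:y+h,x:x+w],None,fx=k,fy=k,interpolation=cv2.INTER_CUBIC)
a=r(t,255,130,160,95,5)
b=r(s,225,140,180,120,4.444)[:, :800]
cv2.imwrite("pics/c1.png",a); cv2.imwrite("pics/c2.png",b)
for p in [(276,208)]: print(plane("top",p,.05))
for p in [(348,182),(388,190)]: print(plane("top",p,.11))
E
```

```text
[0.52934822 0.22615638 0.05      ]
[ 0.609466   -0.01842142  0.11      ]
[ 0.58376274 -0.15207256  0.11      ]
```

View pics/c1.png

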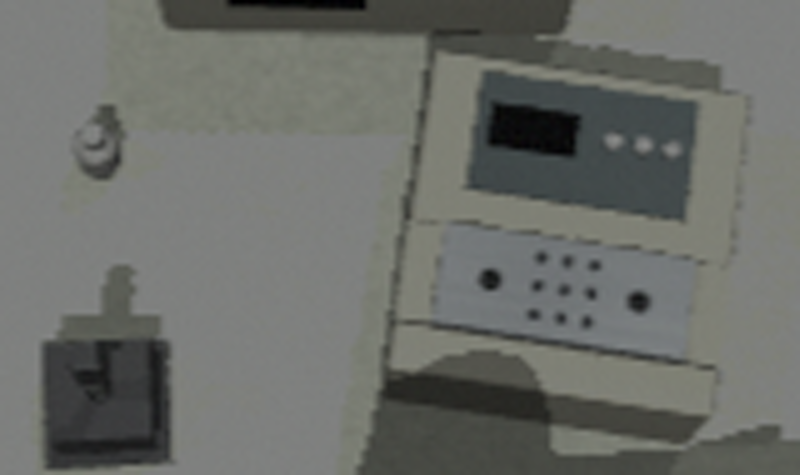

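View pics/c2.png

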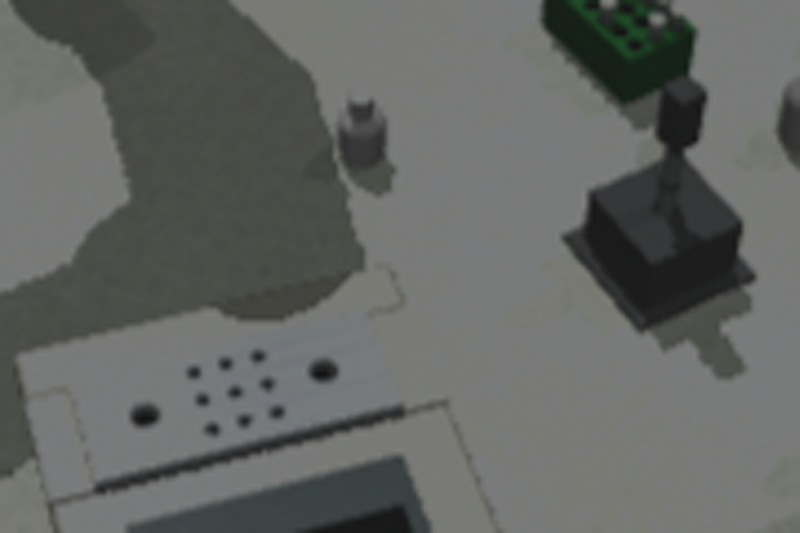

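The top crop shows the wells at (490,279) and (638,301), with the probe grip leaning over the stand at about (95,378). The scene crop shows the wells at (323,370) and (145,415), and the grip at about (682,115).

Run:
```python
from h import *
u=lambda p,k,o:((p[0]+.5)/k-.5+o[0],(p[1]+.5)/k-.5+o[1])
T=lambda p:u(p,5,(255,130)); S=lambda p:u(p,4.444,(225,140))
for a,b in [((490,279),(323,370)),((638,301),(145,415))]:
    print(plane("top",T(a),.11),plane("scene",S(b),.11),two("top",T(a),"scene",S(b)))
# stand top face centre, foot
print(plane("scene",S((666,207)),.05), plane("scene",S((683,88)),.155))
for p in [(43,340),(168,340),(172,462),(45,468)]: print(plane("top",T(p),.004))
o=manip.get_obs(); print(R.from_rotvec(o["tcp_rot"]).as_matrix().round(3))
print(to_tool([.53,.225,.30],o))
```

```text
[ 0.59788909 -0.03381216  0.11      ] [ 0.59443516 -0.03503986  0.11      ] (array([ 0.59672947, -0.03469245,  0.11266113]), np.float64(0.0023881983947809118))
[ 0.58416096 -0.13269551  0.11      ] [ 0.58091096 -0.13396885  0.11      ] (array([ 0.58315267, -0.13336468,  0.11252079]), np.float64(0.0022598972781575533))
[0.52749831 0.23029708 0.05      ] [0.52703951 0.22936825 0.155     ]
[0.57653035 0.27835958 0.004     ]
[0.5778779  0.18857287 0.004     ]
[0.48899956 0.1830635  0.004     ]
[0.48335279 0.27290604 0.004     ]
[[ 0.952  0.305 -0.   ]
 [ 0.305 -0.952  0.002]
 [ 0.    -0.002 -1.   ]]
[ 0.57335648 -0.6023965  -0.09429718]
```

```bash
python3 inch.py '0 0 -0.03 0;0 0 -0.03 0;0 0 -0.03 0;0.0273 -0.0287 0 0;0.0273 -0.0287 0 0'; for i in 1 2 3; do :; done
python3 inch.py '0.0273 -0.0287 0 0;0.0273 -0.0287 0 0;0.0273 -0.0287 0 0;0.0273 -0.0287 0 0;0.0273 -0.0287 0 0'
python3 inch.py '0.0273 -0.0287 0 0;0.0273 -0.0287 0 0;0.0273 -0.0287 0 0;0.0273 -0.0287 0 0;0.0273 -0.0287 0 0'
python3 inch.py '0.0273 -0.0287 0 0;0.0273 -0.0287 0 0;0.0273 -0.0287 0 0;0.0273 -0.0287 0 0;0.0273 -0.0287 0 0'
python3 inch.py '0.0273 -0.0287 0 0;0.0273 -0.0287 0 0;0.0273 -0.0287 0 0;0.0273 -0.0287 0 0;0 0 0 0.1'
python3 inch.py '0 0 0 0.1;0 0 0 0.08;0 0 0 0;0 0 0 0'
python3 - <<'E'
from h import *
o=manip.get_obs(); im=camrig.camera("wrist"); np.savez("o1.npz",ee_pos=o["ee_pos"],tcp_rot=o["tcp_rot"])
print(o["t"],o["ee_pos"],R.from_rotvec(o["tcp_rot"]).as_matrix().round(3))
cv2.imwrite("pics/w1.png",im)
print(proj("wrist",[.53,.23,.155],o))
E
```

```text
t: 0.52
ee_pos: [0.2021, -0.4536, 0.2967]
tcp_rot: [3.102, 0.48, 0.001]
force: [0.8, -0.9, -0.0]
finger_gap: 0.0936
grip_force: 0.0
t: 0.93
ee_pos: [0.2886, -0.2723, 0.295]
tcp_rot: [-3.104, -0.483, 0.0]
force: [1.2, -0.4, -0.8]
finger_gap: 0.0941
grip_force: 0.0
t: 1.35
ee_pos: [0.3748, -0.094, 0.2952]
tcp_rot: [3.104, 0.484, 0.0]
force: [1.1, 0.1, -0.4]
finger_gap: 0.094
grip_force: 0.0
t: 1.77
ee_pos: [0.4611, 0.0845, 0.2951]
tcp_rot: [3.104, 0.485, -0.001]
force: [-0.2, -0.6, 0.4]
finger_gap: 0.094
grip_force: 0.0
t: 2.18
ee_pos: [0.5311, 0.2307, 0.2913]
tcp_rot: [-3.122, -0.336, 0.008]
force: [-1.0, -0.6, 0.4]
finger_gap: 0.094
grip_force: 0.0
t: 2.52
ee_pos: [0.5298, 0.225, 0.2948]
tcp_rot: [3.141, 0.05, -0.002]
force: [-0.6, -0.2, -0.1]
finger_gap: 0.0942
grip_force: 0.0
2.5167 [0.52979504 0.22498044 0.29484044] [[ 0.999  0.032 -0.001]
 [ 0.032 -0.999 -0.   ]
 [-0.001  0.    -1.   ]]
[311.16172372 190.79094612]
```

View pics/w1.png

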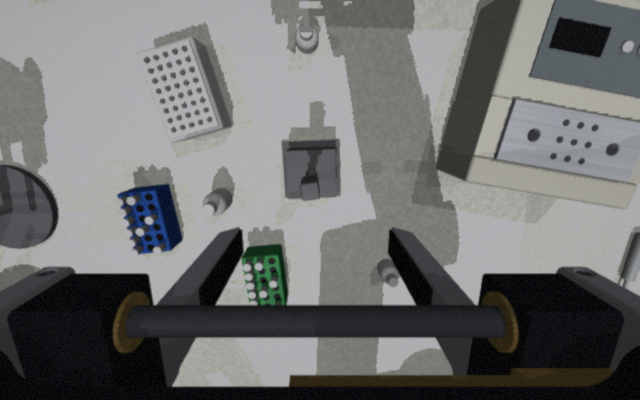

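The wrist view shows the grip's top at about (310,187) on the stand, with the wells at (534,135) and (612,150). I'll zoom in on the stand and measure the wells by mask.

Run:
```python
from h import *
o=np.load("o1.npz"); im=cv2.imread("pics/w1.png")
c=cv2.resize(im[130:210,270:350],None,fx=7,fy=7,interpolation=cv2.INTER_CUBIC)
c=cv2.convertScaleAbs(c,alpha=2.2); cv2.imwrite("pics/w1c.png",c)
g=cv2.cvtColor(im,cv2.COLOR_BGR2GRAY)
for x,y in [(534,135),(612,150)]:
    p=g[y-11:y+12,x-11:x+12]; m=(p<90).astype(np.uint8)
    n,l,s,ce=cv2.connectedComponentsWithStats(m); k=1+np.argmax(s[1:,4]); q=ce[k]+[x-11,y-11]
    print(q,s[k],plane("wrist",q,.11,o))
```

```text
[533.24324324 134.63063063] [  5   5  12  12 111] [ 0.59646533 -0.03256211  0.11      ]
[611.80555556 149.13888889] [  5   5  12  11 108] [ 0.58246575 -0.13129546  0.11      ]
```

View pics/w1c.png

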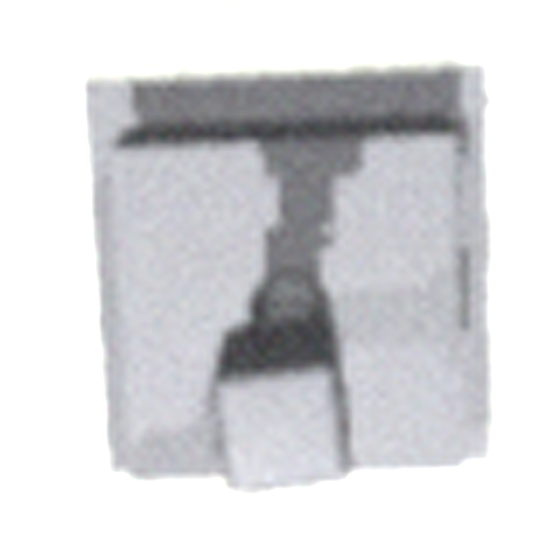

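The grip's top face has its centre at crop pixel (282,427), which is image pixel (310.3,190.5). It is turned about -0.09 rad relative to the tool.

Run:
```python
from h import *
o=np.load("o1.npz")
p=plane("wrist",((282.5)/7-.5+270,(427.5)/7-.5+130),.155,o); print(p)
print(to_tool([p[0],p[1],.118],o))
```

```text
[0.530202   0.23143848 0.155     ]
[ 0.00081246 -0.00650896  0.17683718]
```

```bash
python3 inch.py '0.001 -0.0065 0 0;0 0 0 -0.09;0 0 0.04 0;0 0 0.04 0;0 0 0.04 0'
python3 inch.py '0 0 0.03 0;0 0 0.02 0;0 0 0.007 0;0 0 0 0;0 0 0 0' 
python3 inch.py '0 0 0 0;0 0 0 0;0 0 0 0;0 0 0 0;0 0 0 0' 0.01 15
python3 inch.py '0 0 0 0;0 0 0 0;0 0 0 0;0 0 0 0;0 0 0 0'
```

```text
t: 2.98
ee_pos: [0.5313, 0.2319, 0.1753]
tcp_rot: [-3.135, -0.189, -0.005]
force: [1.4, -0.7, -1.3]
finger_gap: 0.094
grip_force: 0.0
t: 3.4
ee_pos: [0.5314, 0.2318, 0.1196]
tcp_rot: [-3.135, -0.189, -0.003]
force: [-0.8, -0.1, 0.1]
finger_gap: 0.0942
grip_force: 0.0
t: 3.82
ee_pos: [0.5311, 0.2316, 0.1192]
tcp_rot: [-3.136, -0.188, -0.002]
force: [-0.6, 0.0, -0.5]
finger_gap: 0.0643
grip_force: 0.0
t: 4.23
ee_pos: [0.5307, 0.2315, 0.1183]
tcp_rot: [3.136, 0.188, -0.0]
force: [-0.4, -1.2, -0.9]
finger_gap: 0.0309
grip_force: 0.0
```

```bash
python3 inch.py '0 0 0 0;0 0 0 0;0 0 0 0;0 0 0 0;0 0 0 0' 
python3 inch.py '0 0 0 0;0 0 0 0;0 0 0 0' 0.01 30
python3 - <<'E'
from rig import manip, camrig
o=manip.get_obs();print(o["t"],o["ee_pos"],o["force"],o["finger_gap"],o["grip_force"])
E
```

```text
t: 4.65
ee_pos: [0.5307, 0.2314, 0.1184]
tcp_rot: [3.136, 0.188, -0.0]
force: [-0.6, -0.4, -0.7]
finger_gap: 0.02
grip_force: 14.9
t: 4.9
ee_pos: [0.5307, 0.2314, 0.1184]
tcp_rot: [3.136, 0.188, -0.0]
force: [0.2, -0.3, -0.5]
finger_gap: 0.0199
grip_force: 29.8
4.9 [0.53072513 0.23144803 0.11838227] [ 0.15792587 -0.31929445 -0.53883015] 0.019898729375302675 29.79470819234848
```

```bash
python3 inch.py '0 0 -0.01 0;0 0 -0.025 0;0 0 -0.03 0;0 0 -0.035 0;0 0 -0.035 0' - 45
python3 inch.py '0 0 -0.025 0;0.004 0.034 0 0;0.004 0.034 0 0;0.004 0.034 0 0;0.004 0.034 0 0' 
python3 inch.py '0.004 0.034 0 0;0.004 0.034 0 0;0.004 0.034 0 0;0.004 0.033 0 0;0 0 0 0' 
python3 inch.py '0 0 0 0;0 0 0 0;0 0 0 0'
python3 - <<'E'
from h import *
o=manip.get_obs(); print(o["t"],o["ee_pos"],o["force"],o["finger_gap"],to_tool([.5955,-.0335,.278],o))
a=camrig.camera("scene");b=camrig.camera("top")
cv2.imwrite("pics/s2.png",a);cv2.imwrite("pics/t2.png",b)
cs=proj("scene",o["ee_pos"]-[0,0,.06]); print(cs,proj("top",o["ee_pos"]))
x,y=(cs-[50,45]).astype(int)
print(x,y);cv2.imwrite("pics/s2c.png",cv2.convertScaleAbs(cv2.resize(a[y:y+90,x:x+100],None,fx=6,fy=6,interpolation=cv2.INTER_CUBIC),alpha=1.8))
E
```

```text
t: 5.32
ee_pos: [0.5302, 0.2313, 0.2549]
tcp_rot: [3.136, 0.188, -0.002]
force: [0.1, -0.5, -0.3]
finger_gap: 0.0198
grip_force: 44.9
t: 5.73
ee_pos: [0.563, 0.0973, 0.2795]
tcp_rot: [3.136, 0.19, 0.002]
force: [0.6, 0.2, -1.8]
finger_gap: 0.0197
grip_force: 44.9
t: 6.15
ee_pos: [0.5956, -0.0398, 0.2781]
tcp_rot: [3.133, 0.176, -0.001]
force: [0.1, -0.3, -2.2]
finger_gap: 0.0199
grip_force: 44.9
t: 6.4
ee_pos: [0.5948, -0.0325, 0.279]
tcp_rot: [-3.135, -0.19, -0.001]
force: [-0.3, -0.6, -1.2]
finger_gap: 0.0198
grip_force: 44.9
6.4 [ 0.59475196 -0.0325304   0.2789765 ] [-0.25163042 -0.63229149 -1.21333094] 0.01976597833667169 [0.00062466 0.00105333 0.00097649]
[297.1479849 193.3001107] [357.10822128 171.3938223 ]
247 148
```

View pics/s2c.png

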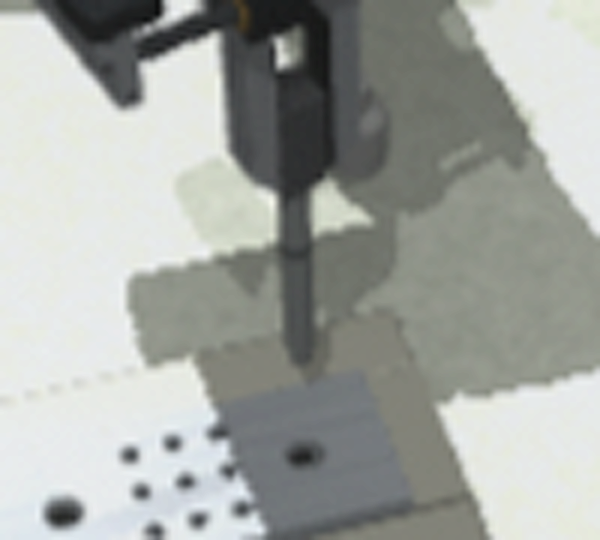

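The probe is held upright, with the mark at crop (292,252), the tip at (303,368) and the left well's mouth at (304,455). I'll lower it to about 10 mm above the mouth and compare the views there.

```bash
python3 inch.py '0.0006 0.001 0.02 0;0 0 0.02 0;0 0 0.006 0;0 0 0 0;0 0 0 0'
python3 - <<'E'
from h import *
o=manip.get_obs(); print(o["t"],o["ee_pos"],o["force"])
np.savez("o3.npz",ee_pos=o["ee_pos"],tcp_rot=o["tcp_rot"])
w=camrig.camera("wrist");a=camrig.camera("scene")
cv2.imwrite("pics/w3.png",w);cv2.imwrite("pics/s3.png",a)
L=[.5955,-.0335,.11]; tip=o["ee_pos"]-[0,0,.1134]
print("wrist tip,well",proj("wrist",tip,o),proj("wrist",L,o)); print("scene",proj("scene",tip),proj("scene",L))
def crop(im,c,h,k):
    x,y=int(c[0])-h,int(c[1])-h; print("off",x,y)
    return cv2.convertScaleAbs(cv2.resize(im[y:y+2*h,x:x+2*h],(400,400),interpolation=cv2.INTER_CUBIC),alpha=2)
cv2.imwrite("pics/c3.png",np.hstack([crop(w,proj("wrist",tip,o),50,4),crop(a,proj("scene",L),25,8)]))
E
```

```text
t: 6.92
ee_pos: [0.5955, -0.034, 0.2327]
tcp_rot: [3.136, 0.19, -0.0]
force: [-0.4, 0.7, -1.0]
finger_gap: 0.0198
grip_force: 44.9
6.9167 [ 0.59550458 -0.03400158  0.23272338] [-0.36493588  0.72615337 -0.96824456]
wrist tip,well [315.76235337 197.37222258] [315.26961502 195.05257948]
scene [297.76985499 220.70730014] [298.05001524 222.96777659]
off 265 147
off 273 197
```

View pics/c3.png

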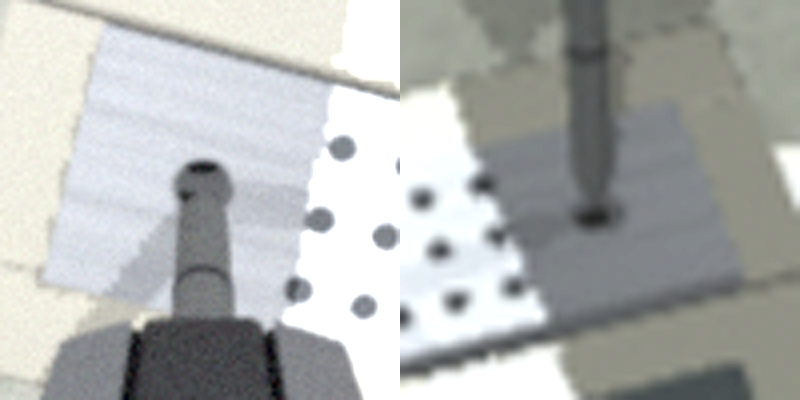

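Run:
```python
from h import *
o=np.load("o3.npz"); tip=o["ee_pos"]-[0,0,.1134]; X=R.from_rotvec(o["tcp_rot"]).as_matrix()[:,0]
f=lambda p:((proj("wrist",p,o)+.5-[265,147])*4).round(1)
print("tip front",f(tip+.004*X),"mark front",f(tip+.006*X+[0,0,.068]),"grip bottom front",f(tip+.01*X+[0,0,.105]))
print("shift 1mm at tip/mark",f(tip+.005*X),f(tip+.007*X+[0,0,.068]))
print("well",plane("wrist",(203.5/4-.5+265,186/4-.5+147),.11,o))
g=cv2.imread("pics/w3.png",0)
print(g[183:222:1,314:317].mean(1).round(0).astype(int))
```

```text
tip front [205.1 188.2] mark front [205.6 261.6] grip bottom front [206.1 305.6]
shift 1mm at tip/mark [205.1 184.3] [205.6 256.8]
well [ 0.59770182 -0.03334334  0.11      ]
[110 112 111  96  55  19  20  39  52  55  55  55  56  57  59  60  59  60
  58  60  59  60  62  60  60  61  62  59  60  59  44  41  55  62  59  60
  59  62  61]
```

```bash
python3 inch.py '-0.0018 -0.0004 0 0;0 0 0.003 0;0 0 0.002 0;0 0 0.002 0;0 0 0 0' 
python3 inch.py '0 0 0.0015 0;0 0 0.0015 0;0 0 0.001 0;0 0 0 0;0 0 0 0'
python3 - <<'E'
from h import *
o=manip.get_obs(); print(o["t"],o["ee_pos"],o["force"],o["moment"])
np.savez("o4.npz",ee_pos=o["ee_pos"],tcp_rot=o["tcp_rot"])
w=camrig.camera("wrist");a=camrig.camera("scene")
cv2.imwrite("pics/w4.png",w);cv2.imwrite("pics/s4.png",a)
f=lambda im,x,y,h:cv2.convertScaleAbs(cv2.resize(im[y:y+2*h,x:x+2*h],(400,400),interpolation=cv2.INTER_CUBIC),alpha=2)
cv2.imwrite("pics/c4.png",np.hstack([f(w,290,165,25),f(a,273,197,25)]))
E
```

```text
t: 7.43
ee_pos: [0.5935, -0.0345, 0.2248]
tcp_rot: [-3.136, -0.188, 0.002]
force: [-0.2, 0.1, -1.6]
finger_gap: 0.0196
grip_force: 44.9
t: 7.85
ee_pos: [0.5942, -0.0345, 0.2216]
tcp_rot: [3.136, 0.188, 0.002]
force: [1.3, 1.1, -0.3]
finger_gap: 0.0196
grip_force: 45.0
7.85 [ 0.59422344 -0.03445427  0.22162513] [ 1.34129924  1.06091903 -0.30355883] [ 0.06221585 -0.39407162  0.04577714]
```

View pics/c4.png

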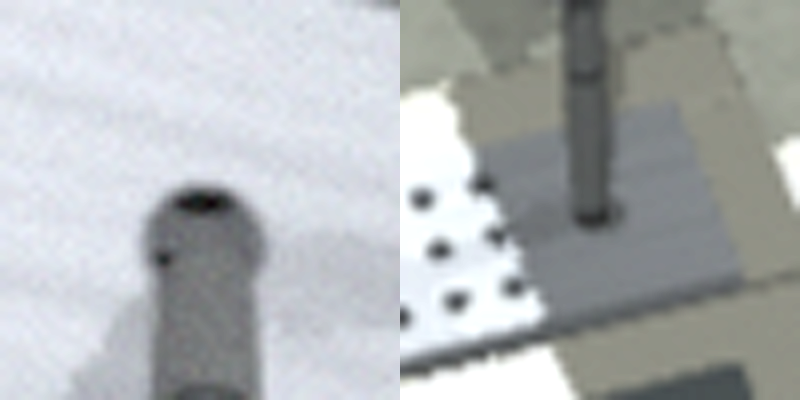

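The tip is at or just inside the mouth, with the wrist view showing rod (206) and well (205) centred. I'll press down in small steps and watch the force.

```bash
python3 inch.py '0 0 0.0015 0;0 0 0.0015 0;0 0 0.0015 0;0 0 0 0' ; python3 -c "
from rig import manip, camrig;print(manip.get_obs()['moment'])"
python3 inch.py '0 0 0.0015 0;0 0 0.0015 0;0 0 0.0015 0;0 0 0 0' ; python3 -c "
from rig import manip, camrig;print(manip.get_obs()['moment'])"
```

```text
t: 8.28
ee_pos: [0.5946, -0.0344, 0.2173]
tcp_rot: [3.136, 0.188, 0.004]
force: [3.9, 0.6, 0.6]
finger_gap: 0.02
grip_force: 45.0
[ 0.20006612 -1.03468936 -0.02060897]
t: 8.62
ee_pos: [0.595, -0.0343, 0.2132]
tcp_rot: [3.136, 0.188, 0.006]
force: [5.1, 1.6, 2.8]
finger_gap: 0.0197
grip_force: 45.0
[ 0.40150342 -1.57808791  0.01913416]
```

```bash
python3 inch.py '0.0015 -0.0005 0 0;0 0 0 0;0 0 0 0' ; python3 -c "
from rig import manip, camrig;print(manip.get_obs()['moment'])"
python3 inch.py '0.001 -0.0002 0 0;0 0 0.0015 0;0 0 0.0015 0;0 0 0.0015 0;0 0 0 0' ; python3 -c "
from rig import manip, camrig;print(manip.get_obs()['moment'])"
```

```text
t: 8.87
ee_pos: [0.5956, -0.034, 0.2126]
tcp_rot: [3.135, 0.188, 0.002]
force: [4.4, 0.6, 2.5]
finger_gap: 0.0201
grip_force: 45.0
[ 0.03733893 -1.30502512 -0.06290407]
t: 9.28
ee_pos: [0.596, -0.0337, 0.2071]
tcp_rot: [3.136, 0.188, -0.001]
force: [4.3, -1.0, -0.2]
finger_gap: 0.0198
grip_force: 45.0
[-0.28886771 -1.42163074  0.00301232]
```

```bash
python3 inch.py '0.0015 0 0 0;0 0 0.0015 0;0 0 0.0015 0;0 0 0.0015 0;0 0 0 0' 
python3 inch.py '0.001 0 0.0015 0;0 0 0.0015 0;0 0 0.0015 0;0 0 0.0015 0;0 0 0 0'
python3 - <<'E'
from h import *
o=manip.get_obs(); print(o["t"],o["ee_pos"],o["force"],o["moment"])
np.savez("o5.npz",ee_pos=o["ee_pos"],tcp_rot=o["tcp_rot"])
w=camrig.camera("wrist");a=camrig.camera("scene")
cv2.imwrite("pics/w5.png",w);cv2.imwrite("pics/s5.png",a)
f=lambda im,x,y,h:cv2.convertScaleAbs(cv2.resize(im[y:y+2*h,x:x+2*h],(400,400),interpolation=cv2.INTER_CUBIC),alpha=2)
cv2.imwrite("pics/c5.png",np.hstack([f(w,275,155,40),f(a,263,177,35)]))
E
```

```text
t: 9.7
ee_pos: [0.5967, -0.0332, 0.202]
tcp_rot: [-3.135, -0.188, 0.005]
force: [1.9, -1.0, -2.2]
finger_gap: 0.0199
grip_force: 45.0
t: 10.12
ee_pos: [0.5984, -0.0328, 0.1977]
tcp_rot: [-3.135, -0.188, 0.0]
force: [0.6, 0.4, 2.0]
finger_gap: 0.0191
grip_force: 44.9
10.1167 [ 0.59836834 -0.0328168   0.19767143] [0.64674447 0.36498125 1.96926416] [ 0.22199244  0.04872009 -0.02274837]
```

View pics/c5.png

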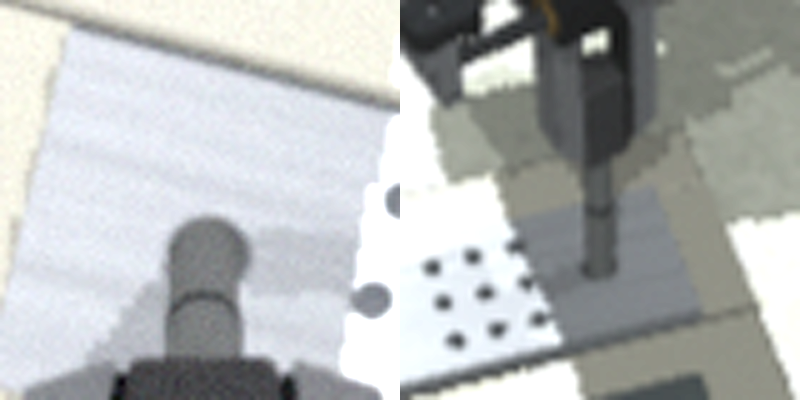

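The probe is about 25 mm into the left well with low side load. I've used all ten views, so from here I work from numbers only, feeling for the bottom.

```bash
python3 inch.py '0 0 0.0015 0;0 0 0.0015 0;0 0 0.0015 0;0 0 0.0015 0' 
python3 inch.py '0 0 0.0015 0;0 0 0.0015 0;0 0 0.0015 0'
```

```text
t: 10.55
ee_pos: [0.5987, -0.0334, 0.1917]
tcp_rot: [3.135, 0.188, 0.001]
force: [-0.1, 0.7, 5.1]
finger_gap: 0.0203
grip_force: 44.9
t: 10.8
ee_pos: [0.5987, -0.0334, 0.1868]
tcp_rot: [3.135, 0.188, -0.0]
force: [0.2, -0.9, 4.8]
finger_gap: 0.0197
grip_force: 44.9
```

```bash
python3 inch.py '0 0 0.0015 0;0 0 0.0015 0;0 0 0.0015 0;0 0 0 0'
```

```text
t: 11.13
ee_pos: [0.5983, -0.0332, 0.1816]
tcp_rot: [-3.136, -0.188, 0.002]
force: [-0.6, -0.4, 2.7]
finger_gap: 0.0197
grip_force: 44.9
```

```bash
python3 inch.py '0 0 0.0015 0;0 0 0.0015 0'; python3 inch.py '0 0 0.001 0;0 0 0.001 0;0 0 0.001 0'
```

```text
t: 11.3
ee_pos: [0.5987, -0.0332, 0.1794]
tcp_rot: [3.136, 0.188, 0.0]
force: [-0.6, -0.7, 4.8]
finger_gap: 0.0196
grip_force: 44.9
t: 11.55
ee_pos: [0.5987, -0.0332, 0.1764]
tcp_rot: [3.136, 0.188, 0.0]
force: [-0.2, 0.7, 4.0]
finger_gap: 0.0197
grip_force: 44.9
```

```bash
python3 inch.py '0 0 0.001 0;0 0 0.001 0;0 0 0.001 0'
```

```text
t: 11.8
ee_pos: [0.5988, -0.0332, 0.1748]
tcp_rot: [3.136, 0.188, 0.002]
force: [-1.5, 0.6, 10.9]
finger_gap: 0.0197
grip_force: 44.9
```

```bash
python3 inch.py '0 0 0.001 0;0 0 0.001 0;0 0 0.001 0'
```

```text
t: 12.05
ee_pos: [0.5989, -0.0331, 0.1736]
tcp_rot: [3.135, 0.188, 0.004]
force: [-3.4, -0.1, 15.4]
finger_gap: 0.0194
grip_force: 44.9
```

The bottom is at about 48 mm with roughly 4 N/mm stiffness, so the left well is the blocked one. I'll withdraw and go to the right well, whose offset from the left one is (-0.0138,-0.0987).

```bash
python3 inch.py '0 0 -0.005 0;0 0 -0.01 0;0 0 -0.01 0;0 0 -0.01 0;0 0 -0.01 0' 
python3 inch.py '0 0 -0.01 0;0 0 -0.01 0;0 0 -0.01 0;0 0 0 0;0 0 0 0'
python3 - <<'E'
from h import *
o=manip.get_obs(); print(o["t"],o["ee_pos"],o["force"],o["finger_gap"])
print(to_tool([.5847,-.1318,.2447],o))
w=camrig.camera("wrist");cv2.imwrite("pics/w6.png",w); g=cv2.cvtColor(w,cv2.COLOR_BGR2GRAY)
print(g[175:230,314:317].mean(1).astype(int))
E
```

```text
t: 12.47
ee_pos: [0.5984, -0.0331, 0.216]
tcp_rot: [-3.136, -0.188, 0.002]
force: [-0.2, 0.7, -0.6]
finger_gap: 0.0195
grip_force: 44.9
t: 12.88
ee_pos: [0.5991, -0.0333, 0.247]
tcp_rot: [3.135, 0.188, 0.004]
force: [0.1, -0.6, -2.2]
finger_gap: 0.0197
grip_force: 44.9
12.8833 [ 0.59913826 -0.03325873  0.24702845] [ 0.10840246 -0.55007429 -2.17791017] 0.019679792916569478
[-0.02612182  0.09610641  0.00233977]
[110 112 113 113 112 110 109 108 108 111 112 109  85  45  16  19  46  52
  54  56  56  58  60  61  60  60  60  59  61  58  60  59  57  60  60  61
  60  57  42  44  56  61  61  61  61  60  62  59  58  60  58  48  36  33
  35]
```

Run:
```python
from h import *
o=manip.get_obs(); zt=o["ee_pos"][2]-.1134
print("well x",plane("wrist",(315,187.3),.11,o)[0]-.0075,"tip x",plane("wrist",(315,190.7),zt,o)[0]-.004,"ee",o["ee_pos"][0],
 "mark axis x",plane("wrist",(315,213.5),zt+.068,o)[0]-.006, "grip x", plane("wrist",(315,226.2),zt+.105,o)[0]-.01)
o=np.load("o3.npz"); zt=o["ee_pos"][2]-.1134
print("w3 well x",plane("wrist",(315,186.8),.11,o)[0]-.0075,"tip x",plane("wrist",(315,189.6),zt,o)[0]-.004, "ee",o["ee_pos"][0])
w=cv2.imread("pics/w6.png",0); print("width rows tip,mark:"); 
for r in (197,205,220): print(r,w[r,298:334])
# right well
m=(w<45).astype(np.uint8); n,l,s,c=cv2.connectedComponentsWithStats(m)
for k in range(1,n):
    if 60<s[k,4]<400: print(s[k],c[k],plane("wrist",c[k],.11,manip.get_obs()))
```

```text
well x 0.5965507185341734 tip x 0.6015984595938202 ee 0.5987071432349552 mark axis x 0.5973047799696973 grip x 0.5962484097118781
w3 well x 0.5967166603282971 tip x 0.5994350384931646 ee 0.595504579733158
width rows tip,mark:
197 [106 110 113 112 113 109 114 114 113 109 103  85  58  45  49  58  59  60
  58  55  62  57  60  70  92  99 108 106 106 105  96  95  99  95  95  96]
205 [114 111 109 102 100  91  94  94  92  92  87  70  55  60  58  61  60  61
  61  60  60  60  61  67  86 104 104 107 106 104 105 107 106 108 106 109]
220 [ 88  91  91  92  95 105 106 110 108  98  65  56  59  59  60  61  63  60
  56  64  61  60  58  60  61  76 102 110 106 102 107 104 107 107 106 105]
[105 204  11  11  92] [109.85869565 209.19565217] [0.55251587 0.18974704 0.11      ]
[565 362  21  16  81] [576.72839506 370.7037037 ] [ 0.4031662  -0.39697199  0.11      ]
```

```bash
python3 inch.py '-0.0058 0.0192 0 0;-0.0058 0.0192 0 0;-0.0058 0.0192 0 0;-0.0058 0.0192 0 0;-0.0058 0.0192 0 0' 
python3 inch.py '0 0 0.006 0;0 0 0.004 0;0 0 0 0;0 0 0 0;0 0 0 0'
python3 - <<'E'
from h import *
o=manip.get_obs(); w=camrig.camera("wrist");cv2.imwrite("pics/w7.png",w); g=cv2.cvtColor(w,cv2.COLOR_BGR2GRAY)
print(o["t"],o["ee_pos"],o["force"],o["moment"],to_tool([.5818,-.1319,.235],o))
print(g[175:225,314:317].mean(1).astype(int))
for r in range(184,200,2): print(r,g[r,298:334])
E
```

```text
t: 13.35
ee_pos: [0.5806, -0.1326, 0.2443]
tcp_rot: [-3.135, -0.188, 0.003]
force: [-0.4, 0.3, -0.5]
finger_gap: 0.0197
grip_force: 44.9
t: 13.77
ee_pos: [0.5814, -0.1309, 0.2352]
tcp_rot: [-3.135, -0.19, 0.001]
force: [0.2, -0.1, -0.6]
finger_gap: 0.0203
grip_force: 44.9
13.7667 [ 0.58142788 -0.13090063  0.23518544] [ 0.15598992 -0.07086046 -0.61891824] [ 0.0321949  -0.03172469 -0.03026476] [0.00024862 0.00103711 0.00018489]
[112 112 110 113 111 113 109 108 109 108 105  88  68  59  54  57  55  55
  55  41  43  53  57  59  58  57  58  58  59  55  57  59  58  58  57  59
  59  57  42  39  50  58  59  57  59  58  61  58  60  57]
184 [106 106 106 106 109 135 172 176 175 176 178 178 177 175 161 114 108 107
 110 110 108 109 109 110 110 131 171 177 177 177 178 179 175 178 178 175]
186 [110 108 107 117 139 172 179 177 178 176 178 177 175 174 162 114  94  87
  84  73  77  84  96  99 115 137 175 178 178 176 176 178 178 176 178 178]
188 [108 110 131 170 177 176 176 176 181 181 179 178 176 160 127  86  63  59
  55  57  55  50  54  78 118 147 170 176 179 179 178 177 181 177 177 178]
190 [110 109 132 174 179 177 178 178 179 177 178 177 157 115  69  52  55  58
  59  57  56  55  55  55  62  84 131 165 179 178 176 177 176 176 180 177]
192 [112 117 138 174 179 178 180 178 177 178 176 166 124  75  56  54  53  54
  60  58  56  54  54  57  49  56  94 144 175 173 176 174 174 170 171 172]
194 [130 172 175 177 177 177 178 179 178 175 180 165 119  68  44  34  39  38
  46  51  56  55  53  57  61  59  86 134 167 170 171 175 173 174 173 173]
196 [160 177 179 179 177 178 178 179 178 180 176 169 135  87  57  44  53  55
  53  50  44  32  37  52  60  72 112 157 170 174 169 172 170 171 172 173]
198 [170 176 179 178 177 178 177 178 176 180 175 171 139  73  53  59  60  58
  61  59  55  56  57  68  91 120 151 173 174 174 176 176 173 177 175 175]
```

The earlier "tilt" was a misread edge. The tip's real front edge is at row 194.5, so the probe is upright and about 1.2 mm behind the TCP. I'll use the empirical target (0.5843,-0.1318).

```bash
python3 inch.py '0.0028 0.0012 0 0;0 0 0.004 0;0 0 0.003 0;0 0 0.002 0;0 0 0 0' 
python3 inch.py '0 0 0.0015 0;0 0 0.0015 0;0 0 0.0015 0;0 0 0.0015 0;0 0 0 0'
```

```text
t: 14.23
ee_pos: [0.5839, -0.1326, 0.2255]
tcp_rot: [-3.135, -0.188, 0.002]
force: [-1.0, 0.1, -1.2]
finger_gap: 0.0196
grip_force: 44.9
t: 14.65
ee_pos: [0.5841, -0.1328, 0.22]
tcp_rot: [-3.136, -0.188, 0.001]
force: [0.4, -0.3, -1.7]
finger_gap: 0.0201
grip_force: 44.9
```

```bash
python3 inch.py '0 0 0.0015 0;0 0 0.0015 0;0 0 0.0015 0;0 0 0.0015 0'
```

```text
t: 14.98
ee_pos: [0.5843, -0.1328, 0.2143]
tcp_rot: [3.136, 0.188, 0.0]
force: [0.5, 0.3, -0.9]
finger_gap: 0.0197
grip_force: 44.9
```

```bash
python3 inch.py '0 0 0.0015 0;0 0 0.0015 0;0 0 0.0015 0;0 0 0.0015 0'
```

```text
t: 15.32
ee_pos: [0.5842, -0.1328, 0.2083]
tcp_rot: [3.136, 0.188, -0.0]
force: [0.0, 0.0, -0.5]
finger_gap: 0.0193
grip_force: 44.9
```

```bash
python3 inch.py '0 0 0.0015 0;0 0 0.0015 0;0 0 0.0015 0;0 0 0.0015 0'; python3 inch.py '0 0 0.0015 0;0 0 0.0015 0;0 0 0.0015 0;0 0 0.0015 0'
```

```text
t: 15.65
ee_pos: [0.5844, -0.1329, 0.2025]
tcp_rot: [3.136, 0.188, 0.001]
force: [-0.2, -0.1, -0.8]
finger_gap: 0.0198
grip_force: 44.9
t: 15.98
ee_pos: [0.5848, -0.1329, 0.1976]
tcp_rot: [3.135, 0.188, 0.003]
force: [-0.6, 0.3, 5.3]
finger_gap: 0.0196
grip_force: 44.9
```

```bash
python3 inch.py '0 0 0.0015 0;0 0 0.0015 0;0 0 0.0015 0;0 0 0.0015 0'; python3 inch.py '0 0 0.0015 0;0 0 0.0015 0;0 0 0.0015 0;0 0 0.0015 0'
```

```text
t: 16.32
ee_pos: [0.5845, -0.133, 0.1907]
tcp_rot: [3.135, 0.188, 0.001]
force: [-0.1, -0.8, 5.6]
finger_gap: 0.0195
grip_force: 44.9
t: 16.65
ee_pos: [0.5843, -0.1329, 0.1843]
tcp_rot: [3.136, 0.188, 0.0]
force: [0.6, -0.1, 5.7]
finger_gap: 0.0198
grip_force: 45.0
```

```bash
python3 inch.py '0 0 0.0015 0;0 0 0.0015 0;0 0 0.0015 0;0 0 0.0015 0'
```

```text
t: 16.98
ee_pos: [0.5843, -0.1328, 0.1783]
tcp_rot: [3.136, 0.188, 0.0]
force: [-0.7, 0.1, 4.6]
finger_gap: 0.02
grip_force: 45.0
```

```bash
python3 inch.py '0 0 0.0015 0;0 0 0.0015 0;0 0 0.0015 0;0 0 0.0015 0'
```

```text
t: 17.32
ee_pos: [0.5843, -0.1328, 0.1723]
tcp_rot: [3.136, 0.188, -0.0]
force: [0.6, -0.0, 4.0]
finger_gap: 0.0196
grip_force: 44.9
```

```bash
python3 inch.py '0 0 0.0015 0;0 0 0.0015 0;0 0 0.0015 0'
```

```text
t: 17.57
ee_pos: [0.5843, -0.1329, 0.1678]
tcp_rot: [3.136, 0.188, 0.0]
force: [-0.8, -0.2, 5.1]
finger_gap: 0.0196
grip_force: 45.0
```

```bash
python3 inch.py '0 0 0.0015 0;0 0 0.0015 0;0 0 0.0015 0'
```

```text
t: 17.82
ee_pos: [0.5843, -0.1328, 0.1633]
tcp_rot: [3.136, 0.188, -0.0]
force: [-0.2, 0.2, 4.9]
finger_gap: 0.0193
grip_force: 45.0
```

```bash
python3 inch.py '0 0 0.0015 0;0 0 0.0015 0;0 0 0.0015 0'
```

```text
t: 18.07
ee_pos: [0.5843, -0.1328, 0.1588]
tcp_rot: [3.136, 0.188, 0.0]
force: [0.4, -0.4, 5.4]
finger_gap: 0.0199
grip_force: 44.9
```

Past the blocked range, so this is the clear well. I'll continue to the bottom.

```bash
python3 inch.py '0 0 0.0015 0;0 0 0.0015 0;0 0 0.0015 0'
```

```text
t: 18.32
ee_pos: [0.5843, -0.1328, 0.1543]
tcp_rot: [3.136, 0.188, 0.0]
force: [-0.2, -0.8, 4.4]
finger_gap: 0.0197
grip_force: 45.0
```

```bash
python3 inch.py '0 0 0.001 0;0 0 0.001 0;0 0 0.001 0'
```

```text
t: 18.57
ee_pos: [0.5842, -0.1328, 0.1513]
tcp_rot: [3.136, 0.188, -0.0]
force: [-0.5, 0.1, 5.1]
finger_gap: 0.0195
grip_force: 45.0
```

```bash
python3 inch.py '0 0 0.001 0;0 0 0.001 0;0 0 0.001 0'
```

```text
t: 18.82
ee_pos: [0.5843, -0.1329, 0.1484]
tcp_rot: [3.136, 0.188, 0.0]
force: [-0.0, -0.1, 4.8]
finger_gap: 0.0197
grip_force: 45.0
```

```bash
python3 inch.py '0 0 0.001 0;0 0 0.001 0;0 0 0.001 0'
```

```text
t: 19.07
ee_pos: [0.5843, -0.1328, 0.1454]
tcp_rot: [3.136, 0.188, 0.0]
force: [0.0, -0.2, 3.9]
finger_gap: 0.0199
grip_force: 45.0
```

```bash
python3 inch.py '0 0 0.001 0;0 0 0.001 0;0 0 0.001 0'
```

```text
t: 19.32
ee_pos: [0.5843, -0.1329, 0.1426]
tcp_rot: [3.136, 0.188, 0.0]
force: [-0.4, 0.6, 5.0]
finger_gap: 0.0198
grip_force: 44.9
```

```bash
python3 inch.py '0 0 0.001 0;0 0 0.001 0'
```

```text
t: 19.48
ee_pos: [0.5844, -0.1329, 0.1417]
tcp_rot: [3.136, 0.188, 0.001]
force: [-2.1, 1.5, 10.8]
finger_gap: 0.0197
grip_force: 44.9
```

```bash
python3 inch.py '0 0 0.001 0;0 0 0.001 0'
```

```text
t: 19.65
ee_pos: [0.5845, -0.1329, 0.1408]
tcp_rot: [3.135, 0.188, 0.002]
force: [-2.4, 0.8, 12.3]
finger_gap: 0.0195
grip_force: 44.9
```

```bash
python3 inch.py '0 0 0.001 0'
```

```text
t: 19.73
ee_pos: [0.5845, -0.1328, 0.1403]
tcp_rot: [3.135, 0.188, 0.003]
force: [-3.0, 1.3, 14.3]
finger_gap: 0.0194
grip_force: 45.0
```

It bottomed at about 82 mm with 14 N, which puts the mark (68 mm) well below the face. I'll let it settle, release, and back off straight up.

```bash
python3 inch.py '0 0 0 0;0 0 0 0;0 0 0 0;0 0 0 0'; python3 inch.py '0 0 0 0;0 0 0 0;0 0 0 0;0 0 0 0;0 0 0 0' 0.07; python3 inch.py '0 0 0 0;0 0 0 0;0 0 0 0;0 0 0 0;0 0 0 0'
python3 inch.py '0 0 0 0;0 0 0 0;0 0 -0.01 0;0 0 -0.02 0;0 0 -0.03 0'; python3 inch.py '0 0 -0.03 0;0 0 -0.03 0;0 0 0 0;0 0 0 0;0 0 0 0'
python3 - <<'E'
from h import *
o=manip.get_obs(); print(o["t"],o["ee_pos"],o["force"])
w=camrig.camera("wrist");cv2.imwrite("pics/w8.png",w);g=cv2.cvtColor(w,cv2.COLOR_BGR2GRAY)
for d in (.076,.081,.09):
    P=[.5835,-.1328,.11-d+.15]; print(d,proj("wrist",P,o))
c=proj("wrist",[.5835,-.1328,.179],o).astype(int); print(c)
for r in range(c[1]-20,c[1]+26,2): print(r,g[r,c[0]-22:c[0]+22:2])
E
```

```text
t: 20.07
ee_pos: [0.5845, -0.1329, 0.1402]
tcp_rot: [3.135, 0.188, 0.003]
force: [-2.9, 0.5, 12.3]
finger_gap: 0.0196
grip_force: 44.9
t: 20.48
ee_pos: [0.5837, -0.1327, 0.1362]
tcp_rot: [-3.135, -0.188, 0.003]
force: [-1.3, -0.9, 0.8]
finger_gap: 0.0496
grip_force: 0.0
t: 20.9
ee_pos: [0.5843, -0.1329, 0.1375]
tcp_rot: [3.136, 0.188, 0.0]
force: [0.3, 0.4, -0.2]
finger_gap: 0.0699
grip_force: 0.0
t: 21.32
ee_pos: [0.5826, -0.1323, 0.1954]
tcp_rot: [-3.134, -0.188, 0.01]
force: [0.9, -0.4, -0.2]
finger_gap: 0.0703
grip_force: 0.0
t: 21.73
ee_pos: [0.5841, -0.1328, 0.2573]
tcp_rot: [3.136, 0.188, -0.0]
force: [0.2, 0.4, 0.1]
finger_gap: 0.0699
grip_force: 0.0
21.7333 [ 0.58411122 -0.13278379  0.25732552] [0.17460427 0.43104109 0.13823472]
0.076 [315.77220865 209.54570989]
0.081 [315.76270295 207.91782765]
0.09 [315.74642652 205.13043507]
[315 207]
187 [106 109 105 128 175 176 174 172 134  58  50  53  51  53 105 123 142 163
 166 164 165 165]
189 [105 106 110 137 172 175 167  76  41  34  33  32  36  33  36  47 121 163
 162 165 164 166]
191 [106 104 132 174 174 175 153  41  31  36  32  3
[... 1243 characters left out ...]
9 101  97  93 141
 176 175 176 175]
219 [159 157 158 153 153 151 141 113 123 131 131 131 132 131 129 121 152 174
 176 176 173 176]
221 [161 159 158 160 159 158 168 164 153 151 154 159 168 171 173 174 174 177
 174 175 177 175]
223 [161 160 162 161 161 159 175 174 177 175 172 169 154 154 155 160 169 174
 175 174 174 174]
225 [165 163 164 163 163 174 174 174 176 175 175 175 175 173 168 164 164 161
 156 161 173 175]
227 [165 164 162 165 174 176 174 173 173 176 176 174 175 175 175 175 172 169
 169 165 160 168]
229 [167 167 163 165 173 174 176 175 174 173 176 175 172 174 174 173 174 173
 174 175 172 176]
231 [176 175 171 173 176 177 173 173 175 175 175 173 176 172 174 174 175 174
 176 175 173 174]
```

```bash
python3 -c "
from rig import manip, camrig;print(manip.job_done())"
```

```text
the job is handed in; nothing more can be done
None
```

I left the probe standing, released, at the bottom of the clear right well and handed the job in. Peak press was about 15 N, the tip bottomed about 82 mm down so the mark should be below the block's face, and the hand-in returned no verdict.

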